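# Turn a reference tile out of its foam and over onto the pad

### The arm

A 7-joint arm with a two-finger parallel gripper is mounted at the origin on a cart in front of the work surface, level with it; the furniture and walls round the work are solid. World frame = base frame: x ahead of the robot, y to its left, z up, the work surface at z = 0. Lengths are in m, angles in rad, forces in N, time in s.
With the tool pointing down it reaches from about 0.35 to 0.775 m from the base axis. Payload 3.1 kg.
Tool frame: the origin (TCP) lies between the finger pads; the fingertips stand robot.tip_extent ahead of it and the grasp point (between the pads) lies 5 mm behind it (robot.tip_extent is the distance from the TCP to the fingertips, in m); z points along the fingers, y is the direction in which the jaws open and shut (so a half turn about z gives the same grasp; the last joint's range is limited). The gripper opens to 85 mm and grips with 20 to 120 N. Pads are 22 mm wide; open, the fingers measure 114 mm over their backs; the gripper's body (76 mm by 85 mm) begins 54 mm behind the grasp point. The pads swing forward as they close: fully open they stand 13 mm farther back than shut.
Start: joints at [-1.302, 0.311, 0.014, 1.512, -0.004, 1.319, -0.027], TCP at [0.168, 0.524, 0.245] pointing down, gripper open.
Joint ranges: [-2.7, 2.7], [-0.3, 1.91], [-1.27, 1.3], [0.12, 2.57], [-1.44, 4.58], [0.2, 2.03], [-3.05, 3.05]. Speed limits (rad/s): [2.79, 2.79, 3.14, 3.14, 3.14, 3.14, 3.14].

### API

Orientations are given as a 3x3 rotation matrix whose columns are the frame's x, y, z axes.
In Python, from station import robot gives the robot as it stands.
- The arm moves only by the tool arm_command, never from a script. Its argument "commands" is a list that holds one entry, the list of rows, each a list of 7 numbers: the finger opening in m, from 0 to 0.0854, then the shift along the tool's x, y, z in m, then the turn, a rotation vector about the tool's x, y, z in degrees. In form: [[[fingers, x, y, z, wx, wy, wz], ...]]. A call has 1 to 12 rows; each row shifts and turns the pose as measured when the row begins, along the tool's axes as they then stand; what a row does not reach is not made up. A row lasts 1/8 s, in which the tool goes at most 62.5 mm and 10.7 degrees, less where a joint would pass 70% of its speed; a pose out of reach is approached as far as the arm can. A call with a gripper value outside its range is refused whole. The fingers move at their own pace and stop on an object; "squeeze" is the grip in N (left out, the last holds). Time passes only in rows, so rows that do not move let the fingers close. It gives the time, the measured TCP pose, the force and the opening at its end, in the units of the state.
- robot.observe(): the state, without advancing time (a new reading comes with each control period).
- robot.read_camera(name): name is "side" or "top" or "wrist"; returns (picture, depth): 384x512x3 uint8, red, green, blue; 384x512 float32, m along the optical axis (not along the pixel's ray), 0 where there is no reading.
- robot.calibration(name): a dict with "intrinsics" (3x3 intrinsics, pixels), "R" (3x3) and "t" (3): a world point X has camera coordinates R X + t. Camera axes: x right, y down, z forward; pixel columns grow to the right and rows downward; lengths in m; the calibration is good to about 2 mm. A picture is of the moment at which its call begins: read the wrist's pose just before it. calibration takes no time and is no camera call; for the wrist camera it gives the pose at the moment of the call.
- robot.hand_in(): hands the job in, once; it reports no verdict.
The state is a dict: "t": time; "joint_positions": joint angles; "dq": joint speeds; "tau": joint torques, N m; "tcp_pos": TCP position; "orientation": TCP orientation; "ft_force": force on the tool from outside, world axes, zero at the start; "ft_torque": the same for the moment, N m; "gripper_width": opening from 0.0 (shut) to 1.0 (fully open).
Only numpy, scipy, OpenCV 4.12 (cv2) and the standard library are available. Lean on these libraries where they do the work, as an engineer would, in place of code of your own. Each camera call takes 0.05 s, during which the arm holds its last target.

### The job

Two metal-framed colour reference tiles lie face down in tight foam cutouts. Take the oblong (longer) one by the tab hinged to its edge and lift, so that the tabbed edge tilts up first and the opposite edge comes out of the cutout last; then turn the tile over and lay it down, without dropping it, flat and white face up in the middle of the black pad, its long side along the pad's long side. Leave the square tile in its foam.

Things in the scene. Friction and masses are not known exactly. Their poses are not given: they have to be found in the camera images.
- oblong_center (a point): Centre (half-way up) of the oblong tile: a plate 90 x 60 x 14 mm, up to 0.27 kg with its tab; white ceramic face in an aluminium frame, plain aluminium back with four small screws. Starts face down, its back flush with the foam's top. Own x: along the 90 mm, from the tabbed edge to the far edge; own y: across the 60 mm; own z: out of the back (up at the start, must end pointing down).
- oblong_grip (a point): Grip point in the ribbed steel tab hinged to the oblong tile's edge: tab 9 mm thick (own x; pinch it across this), 36 mm wide (own y), upright at the start. The point is 30 mm from the hinge line along own z, 15 mm below the tab's end, at the start 23 mm above the foam.
- oblong_hinge (a point): Middle of the tab's hinge line: 52 mm from the tile's centre along own -x (7 mm beyond the edge), half-way up. The hinge swings almost freely (0.01 N m) through 200 degrees, from upright over the back (start) outwards to upright over the white face. Lifted by its tab, the tile swings until it hangs straight down from the hinge line, far edge lowest.
- oblong_far_edge (a point): Middle of the oblong tile's edge opposite the tab, half-way up: 45 mm from its centre, 97 mm from the hinge line. With the hanging tile's far edge set on the pad and the tab moved on and down, away from the side the tab was on in the foam (along the tile's own +x of the start), the tile lies down white face up, the tab then at the opposite end.
- square_center (a point): Centre (half-way up) of the other tile, square, 60 x 60 x 14 mm, with the same kind of tab, face down in the other foam block (of equal size). It stays there.
- foam_oblong_top (a point): Centre of the top of the oblong tile's fixed foam block: dark foam 150 x 100 mm in a low grey tray (156 x 106 mm over all), top 30 mm above the bench; own z up, own x, y as the tile's at the start. The cutout is 14 mm deep, 2 mm larger than the tile on each side, with a finger notch round the foot of the tab.
- pad_center (a point): Centre of the top of a fixed flat black rubber pad, 160 mm (own x) x 120 mm (own y), 3 mm thick, on the bench; own z up. It grips a tile's edge well.
Not all that is in view belongs to the job. Leave any red look-alike of the part that bears oblong_center alone. Leave any blue look-alike of the part that bears pad_center alone.

How it is judged:
By the outcome, as a careful person would: the job done as asked, in the order asked, and still so for the second after the job is handed in, with the robot touching nothing.
It also fails if it takes over 58 s, if anything falls off the work surface, if the arm or the gripper's body presses on something with over 40 N, if the wrist force passes 120 N, or if a joint passes its speed limit or range.

## Working session

There is one attempt and no reset: what is moved stays moved. The work goes in short steps, Python scripts to look and compute and a tool call to move; the robot and the scene stay as the last step left them, time stands still between calls to the robot, and variables do not carry over. Pictures are saved under pics/ and viewed, and the job is handed in when it is done.

Besides the shell and the picture viewer there is one more tool, called after ">>>" by a JSON object that holds its "op" and its "data", one argument or row to a line. arm_command: Moves the arm, as the interface text tells. Its arguments: {"type":"object","properties":{"commands":{"type":"array"},"squeeze":{"type":"number"}},"required":["commands"]}

```bash
mkdir -p pics; ls
python3 - <<'E'
from station import robot
import cv2,numpy as np
s=robot.observe()
for k,v in s.items(): print(k,np.round(v,3).tolist())
print(robot.tip_extent)
for n in ["top","side","wrist"]:
    c=robot.calibration(n); p,d=robot.read_camera(n)
    np.savez(f"{n}0.npz",p=p,d=d,**c)
    cv2.imwrite(f"pics/{n}0.png",p[:,:,::-1]); print(n,np.round(c["R"],3).tolist(),np.round(c["t"],3).tolist(),c["intrinsics"].tolist() if hasattr(c["intrinsics"],'tolist') else c["intrinsics"])
E
```

```text
pics
t 0.0
joint_positions [-1.302, 0.312, 0.014, 1.513, -0.004, 1.319, -0.027]
dq [0.0, 0.001, 0.0, -0.0, -0.001, 0.002, -0.001]
tau [-0.0, -37.991, 0.146, -23.06, 0.012, 0.014, -0.0]
tcp_pos [0.168, 0.523, 0.244]
orientation [[-0.952, 0.306, -0.001], [0.306, 0.952, -0.002], [-0.0, -0.002, -1.0]]
ft_force [-0.408, 0.111, 0.5]
ft_torque [0.015, -0.024, 0.017]
gripper_width 1.004
0.014
top [[0.006, -1.0, 0.02], [-0.992, -0.009, -0.127], [0.127, -0.019, -0.992]] [-0.127, 0.475, 1.539] [[449.63605667594516, 0.0, 259.7424881956552], [0.0, 449.63605667594516, 190.78416214685976], [0.0, 0.0, 1.0]]
side [[0.899, -0.437, 0.005], [-0.151, -0.322, -0.935], [0.41, 0.84, -0.355]] [-0.473, 0.112, 0.932] [[358.1696928556745, 0.0, 254.51344738198762], [0.0, 358.1696928556745, 189.1549845552491], [0.0, 0.0, 1.0]]
wrist [[0.307, 0.952, -0.003], [0.908, -0.292, 0.3], [0.285, -0.095, -0.954]] [-0.548, -0.039, 0.38] [[340.9750578427228, 0.0, 253.9344198137564], [0.0, 340.9750578427228, 191.43168351955512], [0.0, 0.0, 1.0]]
```

View pics/top0.png

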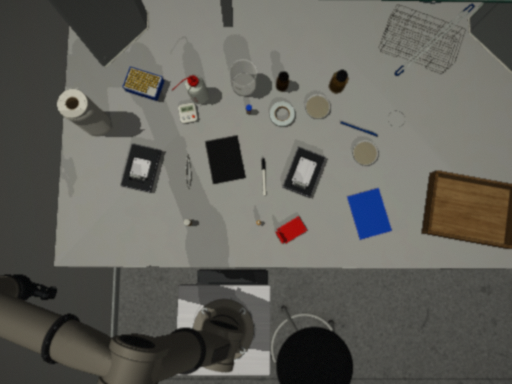

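View pics/side0.png

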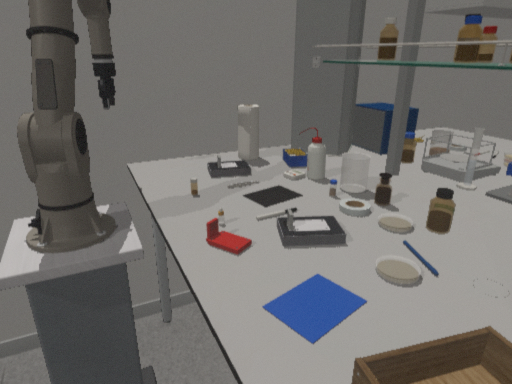

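View pics/wrist0.png

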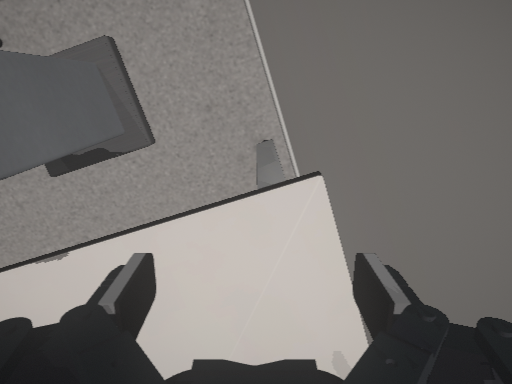

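```bash
cat > h.py <<'E'
import numpy as np,cv2
def load(f):
    return np.load(f)
def px(c,u,v,z):
    K=c["intrinsics"];R=c["R"];t=c["t"]
    r=R.T@np.linalg.inv(K)@np.array([u,v,1.]);o=-R.T@t
    return o+r*(z-o[2])/r[2]
def proj(c,X):
    q=c["intrinsics"]@(c["R"]@np.array(X)+c["t"]);return q[:2]/q[2]
def crop(p,x0,y0,x1,y1,s,f):
    im=cv2.resize(np.ascontiguousarray(p[y0:y1,x0:x1,::-1]),None,fx=s,fy=s,interpolation=cv2.INTER_CUBIC)
    cv2.imwrite(f,im)
E
python3 - <<'E'
from h import *
c=load("top0.npz");p=c["p"]
a=p[130:210,110:190];b=p[130:210,265:345]
crop(np.hstack([a,b]),0,0,160,80,5,"pics/c1.png")
s=load("side0.npz")["p"]
crop(np.hstack([s[140:190,195:275],s[195:250,262:352][:50,:90]]),0,0,170,50,4,"pics/c2.png")
crop(p,190,125,260,195,8,"pics/c3.png")
E
```

```text
(no output)
```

View pics/c1.png

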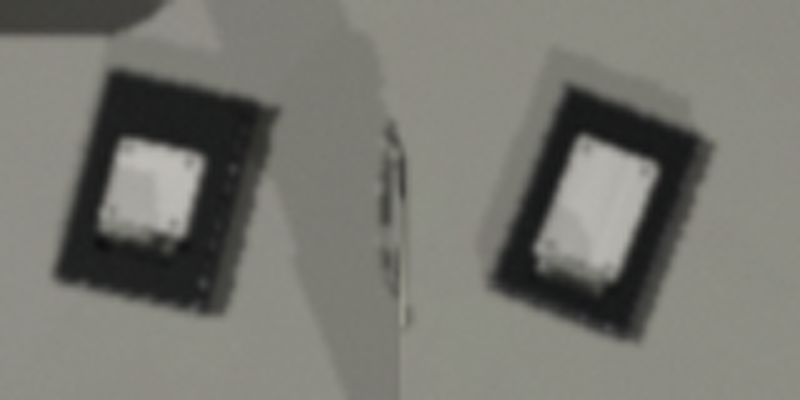

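View pics/c2.png

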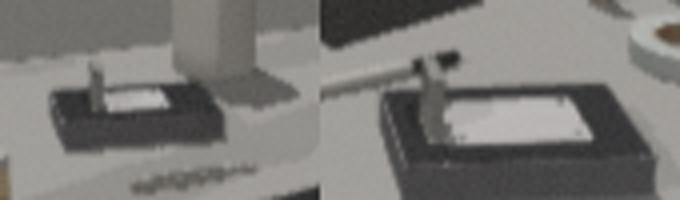

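View pics/c3.png

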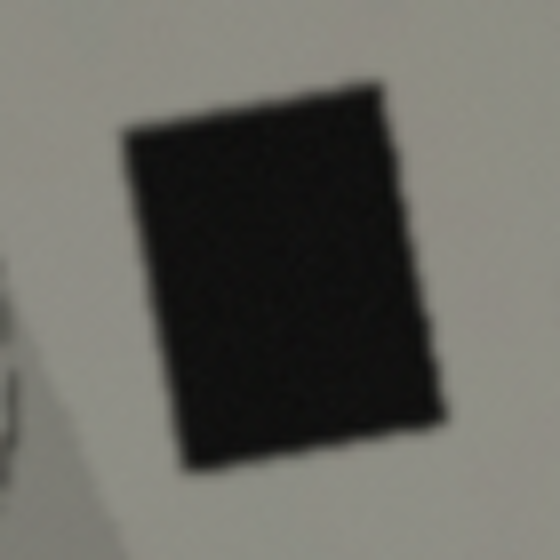

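Run:
```python
from h import *
c=load("top0.npz")
def f(L,s,x0,y0,z):
    P=np.array([px(c,(x+.5)/s-.5+x0,(y+.5)/s-.5+y0,z) for x,y in L]);print(np.round(P,4).tolist(),P.mean(0).round(4))
    for i in range(4):
        d=P[(i+1)%4]-P[i];print(i,np.hypot(*d[:2]).round(4),np.degrees(np.arctan2(d[1],d[0])).round(1))
f([(124,130),(380,84),(445,420),(187,470)],8,190,125,.003)
f([(180,137),(260,160),(214,285),(138,252)],5,265,130,.03)
f([(169,88),(300,138),(225,332),(92,283)],5,265,130,.03)
# auto: pad
p=c["p"].astype(int);g=p.sum(2)
m=np.zeros(g.shape,np.uint8);m[120:200,195:258]=(g[120:200,195:258]<180)
def rect(m,z):
    n,l,st,ce=cv2.connectedComponentsWithStats(m);i=1+st[1:,4].argmax()
    co,_=cv2.findContours((l==i).astype(np.uint8),0,2)
    # half-pixel boundary: use upsampled
    q=np.array([px(c,u,v,z)[:2] for v,u in np.argwhere(l==i)]).astype(np.float32)*1000
    r=cv2.minAreaRect(q);print(r)
    mu=q.mean(0);C=np.cov(q.T);w,V=np.linalg.eigh(C);print(mu,np.sqrt(12*w),np.degrees(np.arctan2(*V[::-1,1])))
rect(m,.003)
m=np.zeros(g.shape,np.uint8);m[140:205,275:332]=g[140:205,275:332]>330
for z in(.03,):
    m2=np.zeros(g.shape,np.uint8);m2[150:184,290:319]=(g[150:184,290:319]>420);rect(m2,z)
```

```text
[[0.6594, 0.0742, 0.003], [0.6819, -0.0406, 0.003], [0.5287, -0.0715, 0.003], [0.5052, 0.043, 0.003]] [0.5938 0.0013 0.003 ]
0 0.117 -78.9
1 0.1563 -168.6
2 0.1168 101.6
3 0.1574 11.5
[[0.5981, -0.267, 0.03], [0.5821, -0.3236, 0.03], [0.4926, -0.2903, 0.03], [0.5155, -0.237, 0.03]] [ 0.5471 -0.2794  0.03  ]
0 0.0588 -105.8
1 0.0955 159.6
2 0.0581 66.7
3 0.0878 -20.0
[[0.6334, -0.2593, 0.03], [0.5982, -0.3521, 0.03], [0.4595, -0.2978, 0.03], [0.4933, -0.2046, 0.03]] [ 0.5461 -0.2785  0.03  ]
0 0.0992 -110.8
1 0.149 158.6
2 0.0991 70.1
3 0.1504 -21.3
((592.947021484375, 1.4159317016601562), (156.7223663330078, 116.89701080322266), 11.907891273498535)
[592.45807     1.6155618] [116.36987729 156.84205088] -168.4626818778849
((548.318603515625, -279.17755126953125), (56.8364143371582, 83.22709655761719), 68.31311798095703)
[ 548.93176 -279.84476] [55.34091309 80.32204485] 160.8537010044062
```

```bash
cat > plan.py <<'E'
import sys,numpy as np,json
from scipy.spatial.transform import Rotation as Ro
from station import robot
def tgtR(a):
    a=np.radians(a);y=np.array([np.cos(a),np.sin(a),0]);z=np.array([0,0,-1.]);x=np.cross(y,z)
    return np.c_[x,y,z]
def plan(wps,g,R=None,p=None):
    s=robot.observe()
    R=np.array(s["orientation"]) if R is None else R;p=np.array(s["tcp_pos"]) if p is None else p
    rows=[]
    for x,y,z,a,n in wps:
        T=tgtR(a);dp=(np.array([x,y,z])-p)/n
        rv=(Ro.from_matrix(R).inv()*Ro.from_matrix(T)).as_rotvec()/n
        for i in range(n):
            d=R.T@dp
            rows.append([g]+[round(float(v),4) for v in d]+[round(float(v),1) for v in np.degrees(rv)])
            R=R@Ro.from_rotvec(rv).as_matrix();p=p+dp
    return rows
if __name__=="__main__":
    g=float(sys.argv[1]);print(json.dumps(plan(eval(sys.argv[2]),g)))
def st():
    s=robot.observe();R=np.array(s["orientation"]);print("t",s["t"],"p",np.round(s["tcp_pos"],4),"jaw",np.degrees(np.arctan2(R[1,1],R[0,1])).round(2),"z",R[:,2].round(3),"F",np.round(s["ft_force"],1),"w",round(float(s["gripper_width"]),3),"q",np.round(s["joint_positions"],2))
E
python3 plan.py 0.04 "[(0.45,0.05,0.30,5,12)]"
```

```text
[[0.04, -0.0344, -0.0304, -0.0046, -0.0, 0.0, 5.6], [0.04, -0.0372, -0.0269, -0.0046, -0.0, 0.0, 5.6], [0.04, -0.0397, -0.0231, -0.0046, -0.0, 0.0, 5.6], [0.04, -0.0417, -0.0191, -0.0046, -0.0, 0.0, 5.6], [0.04, -0.0434, -0.015, -0.0046, -0.0, 0.0, 5.6], [0.04, -0.0447, -0.0106, -0.0046, -0.0, 0.0, 5.6], [0.04, -0.0455, -0.0062, -0.0046, -0.0, 0.0, 5.6], [0.04, -0.0459, -0.0018, -0.0046, -0.0, 0.0, 5.6], [0.04, -0.0458, 0.0027, -0.0046, -0.0, 0.0, 5.6], [0.04, -0.0453, 0.0072, -0.0046, -0.0, 0.0, 5.6], [0.04, -0.0444, 0.0116, -0.0046, -0.0, 0.0, 5.6], [0.04, -0.0431, 0.0158, -0.0046, -0.0, 0.0, 5.6]]
```

>>> {"op": "arm_command", "data": {
  "commands": [
    [[0.04, -0.034, -0.03, -0.005, 0, 0, 5.6], [0.04, -0.037, -0.027, -0.005, 0, 0, 5.6], [0.04, -0.04, -0.023, -0.005, 0, 0, 5.6], [0.04, -0.042, -0.019, -0.005, 0, 0, 5.6], [0.04, -0.043, -0.015, -0.005, 0, 0, 5.6], [0.04, -0.045, -0.011, -0.005, 0, 0, 5.6], [0.04, -0.046, -0.006, -0.005, 0, 0, 5.6], [0.04, -0.046, -0.002, -0.005, 0, 0, 5.6], [0.04, -0.046, 0.003, -0.005, 0, 0, 5.6], [0.04, -0.045, 0.007, -0.005, 0, 0, 5.6], [0.04, -0.044, 0.012, -0.005, 0, 0, 5.6], [0.04, -0.043, 0.016, -0.005, 0, 0, 5.6]]
  ]
}}

```text
t: 1.65
tcp_pos: [0.4479, 0.0337, 0.3032]
orientation: [[-0.059, 0.998, -0.004], [0.998, 0.059, -0.003], [-0.003, -0.005, -1.0]]
ft_force: [1.0, 0.5, 0.3]
gripper_width: 0.469
```

Run:
```python
from plan import *
st()
print(plan([(0.46,-0.24,0.26,-21,9)],0.04))
```

```text
t 1.65 p [0.4479 0.0337 0.3032] jaw 3.36 z [-0.004 -0.003 -1.   ] F [1.  0.5 0.3] w 0.469 q [-0.67  0.08  0.61  1.67 -0.04  1.41 -0.  ]
[[0.04, -0.0304, -0.0004, 0.0049, -0.0, 0.0, 2.7], [0.04, -0.0304, 0.001, 0.0049, -0.0, 0.0, 2.7], [0.04, -0.0303, 0.0025, 0.0049, -0.0, 0.0, 2.7], [0.04, -0.0302, 0.0039, 0.0048, -0.0, 0.0, 2.7], [0.04, -0.03, 0.0053, 0.0048, -0.0, 0.0, 2.7], [0.04, -0.0297, 0.0067, 0.0048, -0.0, 0.0, 2.7], [0.04, -0.0293, 0.0081, 0.0048, -0.0, 0.0, 2.7], [0.04, -0.0289, 0.0095, 0.0048, -0.0, 0.0, 2.7], [0.04, -0.0284, 0.0108, 0.0048, -0.0, 0.0, 2.7]]
```

>>> {"op": "arm_command", "data": {
  "commands": [
    [[0.04, -0.03, 0, 0.005, 0, 0, 2.7], [0.04, -0.03, 0.001, 0.005, 0, 0, 2.7], [0.04, -0.03, 0.002, 0.005, 0, 0, 2.7], [0.04, -0.03, 0.004, 0.005, 0, 0, 2.7], [0.04, -0.03, 0.005, 0.005, 0, 0, 2.7], [0.04, -0.03, 0.007, 0.005, 0, 0, 2.7], [0.04, -0.029, 0.008, 0.005, 0, 0, 2.7], [0.04, -0.029, 0.009, 0.005, 0, 0, 2.7], [0.04, -0.028, 0.011, 0.005, 0, 0, 2.7], [0.04, 0, 0, 0, 0, 0, 0]]
  ]
}}

```text
t: 2.9
tcp_pos: [0.4558, -0.2503, 0.2557]
orientation: [[0.377, 0.926, -0.007], [0.926, -0.377, -0.004], [-0.006, -0.005, -1.0]]
ft_force: [-0.4, -0.3, 0.7]
gripper_width: 0.468
```

Run:
```python
from plan import *
from h import *
st()
for n in ["wrist","side"]:
    c=robot.calibration(n);p,d=robot.read_camera(n);np.savez(n+"1.npz",p=p,d=d,**c);cv2.imwrite(f"pics/{n}1.png",p[:,:,::-1])
c=load("wrist1.npz");print([proj(c,X).round(1) for X in [(.547,-.279,.03),(.4985,-.2604,.068)]])
```

```text
t 2.9 p [ 0.4558 -0.2503  0.2557] jaw -22.17 z [-0.007 -0.004 -1.   ] F [-0.4 -0.3  0.7] w 0.468 q [-0.2   0.32  0.87  1.59 -0.24  1.35  0.31]
[array([345.4, 150.8]), array([300.3, 159.7])]
```

View pics/wrist1.png

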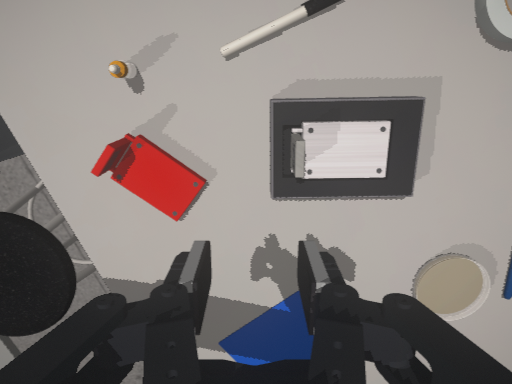

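View pics/side1.png

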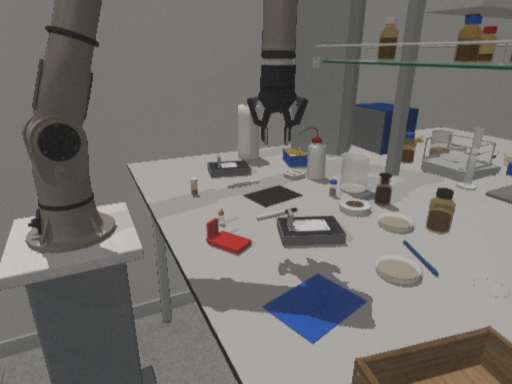

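Run:
```python
from h import *
c=load("wrist1.npz");crop(c["p"],264,90,430,205,4.8,"pics/c4.png")
```

```text
(no output)
```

View pics/c4.png

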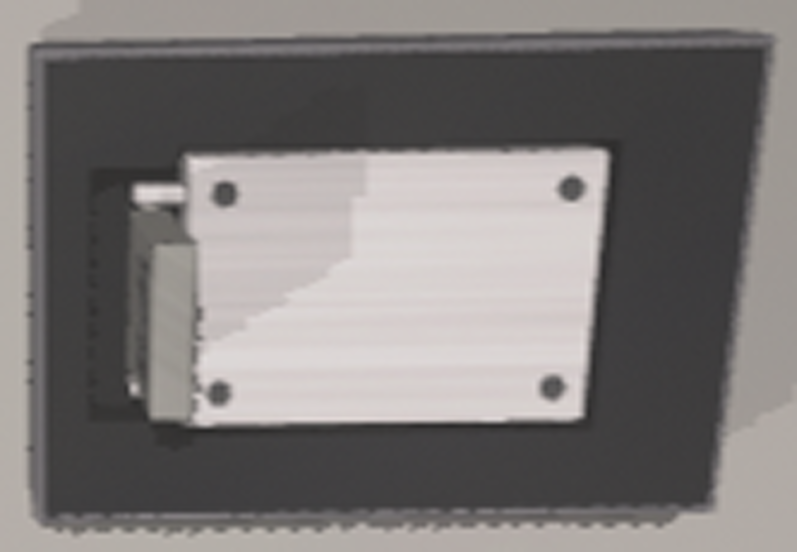

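Run:
```python
from h import *
c=load("wrist1.npz")
def f(L,z,s=4.8,x0=264,y0=90):
    P=np.array([px(c,(x+.5)/s-.5+x0,(y+.5)/s-.5+y0,z) for x,y in L]);print(P.mean(0).round(4))
    for i in range(4):
        d=P[(i+1)%4]-P[i];print(i,np.hypot(*d[:2]).round(4),np.degrees(np.arctan2(d[1],d[0])).round(1))
f([(186,155),(609,149),(584,418),(192,425)],.03)
f([(153,243),(195,240),(190,422),(150,420)],.068)
f([(48,60),(770,42),(712,508),(45,515)],.03)
a=np.radians(-21.3);print(np.array([.547,-.279])-.052*np.array([np.cos(a),np.sin(a)]))
```

```text
[ 0.5472 -0.2782  0.03  ]
0 0.0898 -21.4
1 0.0592 -110.6
2 0.0875 158.9
3 0.0598 71.6
[ 0.498  -0.2594  0.068 ]
0 0.0081 -18.1
1 0.0365 -111.2
2 0.008 154.9
3 0.0355 68.9
[ 0.5471 -0.2785  0.03  ]
0 0.1503 -20.8
1 0.1024 -110.9
2 0.1516 158.5
3 0.1006 68.4
[ 0.49855206 -0.26011094]
```

Run:
```python
from plan import *
for r in plan([(.498,-.2597,.12,-21.2,5)],0.04): print(r)
```

```text
[0.04, 0.0008, 0.0087, 0.0271, -0.1, 0.0, -0.1]
[0.04, 0.0008, 0.0086, 0.0271, -0.1, 0.0, -0.1]
[0.04, 0.0007, 0.0086, 0.0271, -0.1, 0.0, -0.1]
[0.04, 0.0007, 0.0086, 0.0271, -0.1, 0.0, -0.1]
[0.04, 0.0007, 0.0086, 0.0272, -0.1, 0.0, -0.1]
```

>>> {"op": "arm_command", "data": {
  "commands": [
    [[0.04, 0.001, 0.009, 0.027, -0.1, 0, -0.2], [0.04, 0.001, 0.009, 0.027, -0.1, 0, -0.2], [0.04, 0.001, 0.009, 0.027, -0.1, 0, -0.2], [0.04, 0.001, 0.009, 0.027, -0.1, 0, -0.2], [0.04, 0, 0.008, 0.025, -0.1, 0, -0.2], [0.04, 0, 0, 0, 0, 0, 0]]
  ]
}}

```text
t: 3.75
tcp_pos: [0.5059, -0.2475, 0.1201]
orientation: [[0.338, 0.941, 0.007], [0.941, -0.338, 0.005], [0.007, 0.005, -1.0]]
ft_force: [-0.1, 0.0, -0.0]
gripper_width: 0.469
```

Run:
```python
from plan import *
st()
for r in plan([(.498,-.2597,.05,-21.2,5)],0.04): print(r)
```

```text
t 3.75 p [ 0.5059 -0.2475  0.1201] jaw -19.73 z [ 0.007  0.005 -1.   ] F [-0.1  0.  -0. ] w 0.469 q [-0.11  0.52  0.76  1.68 -0.41  1.1   0.43]
[0.04, -0.0029, -0.0007, 0.014, 0.1, -0.1, 0.3]
[0.04, -0.0029, -0.0007, 0.014, 0.1, -0.1, 0.3]
[0.04, -0.0029, -0.0007, 0.014, 0.1, -0.1, 0.3]
[0.04, -0.0029, -0.0007, 0.014, 0.1, -0.1, 0.3]
[0.04, -0.0029, -0.0006, 0.014, 0.1, -0.1, 0.3]
```

>>> {"op": "arm_command", "data": {
  "commands": [
    [[0.04, -0.007, -0.002, 0.01, 0.2, -0.2, 0.7], [0.04, -0.007, -0.002, 0.01, 0.2, -0.2, 0.7], [0.04, 0, 0, 0, 0, 0, 0], [0.04, 0, 0, 0, 0, 0, 0]]
  ]
}}

```text
t: 4.25
tcp_pos: [0.498, -0.2597, 0.1018]
orientation: [[0.361, 0.933, 0.002], [0.933, -0.361, -0.0], [0.001, 0.002, -1.0]]
ft_force: [-1.2, -0.3, 0.1]
gripper_width: 0.468
```

Run:
```python
from plan import *
st()
for r in plan([(.498,-.2597,.05,-21.2,4)],0.04): print(r)
```

```text
t 4.25 p [ 0.498  -0.2597  0.1018] jaw -21.14 z [ 0.002 -0.    -1.   ] F [-1.2 -0.3  0.1] w 0.468 q [-0.09  0.55  0.76  1.7  -0.42  1.06  0.44]
[0.04, -0.0, -0.0, 0.013, 0.0, -0.0, 0.0]
[0.04, -0.0, -0.0, 0.013, 0.0, -0.0, 0.0]
[0.04, -0.0, -0.0, 0.013, 0.0, -0.0, 0.0]
[0.04, -0.0, -0.0, 0.013, 0.0, -0.0, 0.0]
```

Exact position and angle. Descend gradually, then check.

>>> {"op": "arm_command", "data": {
  "commands": [
    [[0.04, 0, 0, 0.01, 0, 0, 0], [0.04, 0, 0, 0.01, 0, 0, 0], [0.04, 0, 0, 0.01, 0, 0, 0], [0.04, 0, 0, 0.01, 0, 0, 0], [0.04, 0, 0, 0.01, 0, 0, 0], [0.04, 0, 0, 0, 0, 0, 0], [0.04, 0, 0, 0, 0, 0, 0]]
  ]
}}

```text
t: 5.12
tcp_pos: [0.4982, -0.2594, 0.048]
orientation: [[0.36, 0.933, 0.002], [0.933, -0.36, 0.0], [0.001, 0.002, -1.0]]
ft_force: [0.6, -0.9, -1.1]
gripper_width: 0.469
```

Run:
```python
from plan import *
from h import *
st()
for n in ["wrist","side"]:
    c=robot.calibration(n);p,d=robot.read_camera(n);np.savez(n+"2.npz",p=p,d=d,**c);cv2.imwrite(f"pics/{n}2.png",p[:,:,::-1])
crop(load("side2.npz")["p"],230,150,380,262,5,"pics/c5.png")
```

```text
t 5.125 p [ 0.4982 -0.2594  0.048 ] jaw -21.12 z [ 0.002  0.    -1.   ] F [ 0.6 -0.9 -1.1] w 0.469 q [-0.06  0.61  0.72  1.75 -0.48  0.96  0.48]
```

View pics/wrist2.png

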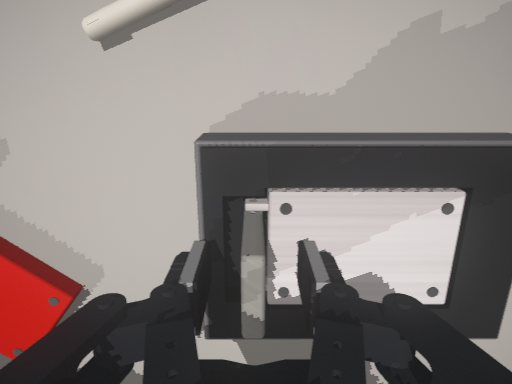

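View pics/c5.png

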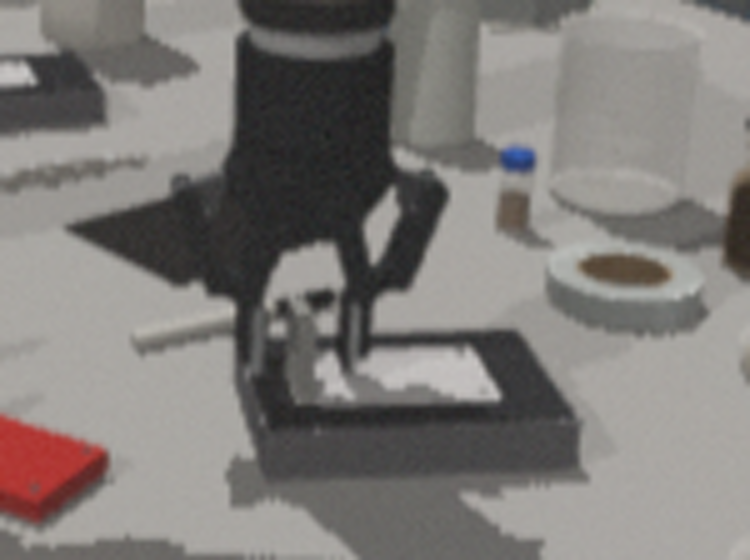

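>>> {"op": "arm_command", "data": {
  "commands": [
    [[0.04, 0, 0, -0.002, 0, 0, 0], [0.02, 0, 0, 0, 0, 0, 0], [0.0, 0, 0, 0, 0, 0, 0], [0.0, 0, 0, 0, 0, 0, 0], [0.0, 0, 0, 0, 0, 0, 0], [0.0, 0, 0, 0, 0, 0, 0]]
  ],
  "squeeze": 60
}}

```text
t: 5.98
tcp_pos: [0.4988, -0.2596, 0.0514]
orientation: [[0.36, 0.933, 0.004], [0.933, -0.36, -0.0], [0.001, 0.004, -1.0]]
ft_force: [-0.1, 0.5, -0.4]
gripper_width: 0.097
```

Run:
```python
from plan import *
st()
# lift arc: hinge about pivot (far bottom corner of the tile), tile x dir u
a=np.radians(-21.1);u=np.array([np.cos(a),np.sin(a)])
for th in range(0,95,8):
    t=np.radians(th); 
    X=-97*np.cos(t)-7*(-np.sin(t))*1; Z=97*np.sin(t)+7*np.cos(t)
    print(th,round(X+97,1),round(Z-7,1))
```

```text
t 5.975 p [ 0.4988 -0.2596  0.0514] jaw -21.11 z [ 0.004 -0.    -1.   ] F [-0.1  0.5 -0.4] w 0.097 q [-0.06  0.61  0.72  1.75 -0.48  0.97  0.48]
0 0.0 0.0
8 1.9 13.4
16 5.7 26.5
24 11.2 38.8
32 18.4 50.3
40 27.2 60.7
48 37.3 69.8
56 48.6 77.3
64 60.8 83.3
72 73.7 87.4
80 87.0 89.7
88 100.6 90.2
```

>>> {"op": "arm_command", "data": {
  "commands": [
    [[0, 0, 0, -0.006, 0, 0, 0], [0, 0, 0, -0.007, 0, 0, 0], [0, 0, 0.001, -0.007, 0, 0, 0], [0, 0, 0.001, -0.006, 0, 0, 0], [0, 0, 0.002, -0.006, 0, 0, 0], [0, 0, 0.002, -0.006, 0, 0, 0], [0, 0, 0.003, -0.006, 0, 0, 0], [0, 0, 0.003, -0.006, 0, 0, 0]]
  ]
}}

```text
t: 6.98
tcp_pos: [0.5106, -0.264, 0.1046]
orientation: [[0.36, 0.933, 0.004], [0.933, -0.36, -0.0], [0.001, 0.004, -1.0]]
ft_force: [-0.7, -0.3, -0.2]
gripper_width: 0.094
```

```bash
cat > look.py <<'E'
import sys
from plan import *
from h import *
st();k=sys.argv[1]
for n in sys.argv[2].split(","):
    c=robot.calibration(n);p,d=robot.read_camera(n);np.savez(n+k+".npz",p=p,d=d,**c);cv2.imwrite(f"pics/{n}{k}.png",p[:,:,::-1])
    if len(sys.argv)>3:
        x0,y0,x1,y1,s=eval(sys.argv[3]);crop(p,x0,y0,x1,y1,s,f"pics/crop_{n}{k}.png")
E
python3 look.py 3 side "(230,150,380,262,5)"
```

```text
t 6.975 p [ 0.5106 -0.264   0.1046] jaw -21.11 z [ 0.004 -0.    -1.   ] F [-0.7 -0.3 -0.2] w 0.094 q [-0.08  0.57  0.76  1.66 -0.43  1.08  0.44]
```

View pics/crop_side3.png

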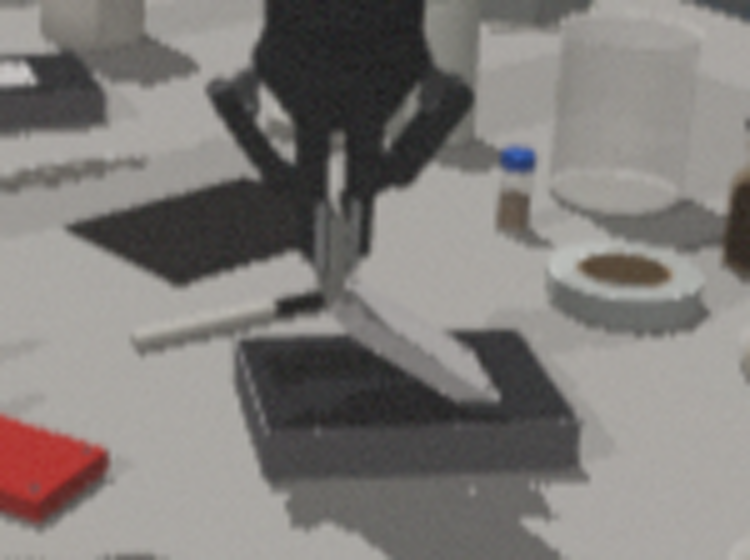

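>>> {"op": "arm_command", "data": {
  "commands": [
    [[0, 0, 0.003, -0.005, 0, 0, 0], [0, 0, 0.004, -0.005, 0, 0, 0], [0, 0, 0.004, -0.005, 0, 0, 0], [0, 0, 0.005, -0.004, 0, 0, 0], [0, 0, 0.005, -0.004, 0, 0, 0], [0, 0, 0.005, -0.004, 0, 0, 0], [0, 0, 0.006, -0.004, 0, 0, 0], [0, 0, 0.006, -0.004, 0, 0, 0], [0, 0, 0.006, -0.004, 0, 0, 0], [0, 0, 0.005, -0.006, 0, 0, 0], [0, 0, 0.004, -0.008, 0, 0, 0]]
  ]
}}

```text
t: 8.4
tcp_pos: [0.5631, -0.2842, 0.1607]
orientation: [[0.36, 0.933, 0.002], [0.933, -0.36, 0.0], [0.001, 0.002, -1.0]]
ft_force: [-0.3, -0.4, -2.3]
gripper_width: 0.095
```

```bash
python3 look.py 4 side "(230,130,380,242,5)"
```

```text
t 8.4 p [ 0.5631 -0.2842  0.1607] jaw -21.1 z [ 0.002  0.    -1.   ] F [-0.3 -0.4 -2.3] w 0.095 q [-0.03  0.62  0.76  1.42 -0.43  1.27  0.4 ]
```

View pics/crop_side4.png

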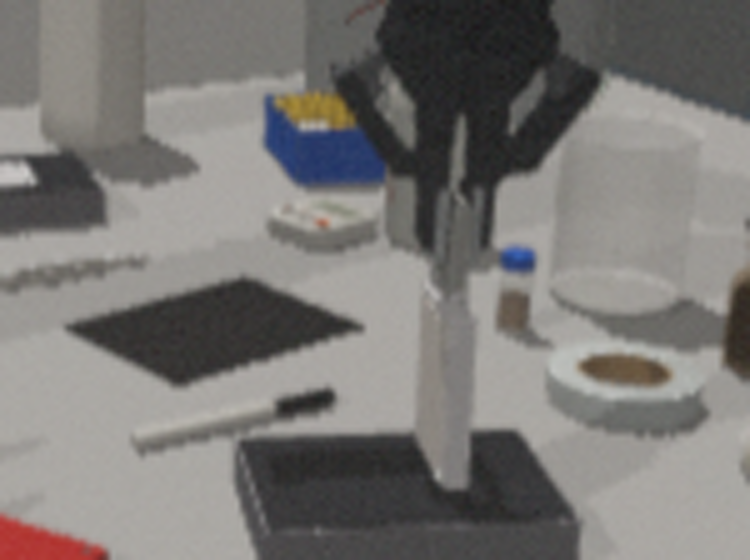

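>>> {"op": "arm_command", "data": {
  "commands": [
    [[0, 0, 0, -0.008, 0, 0, 0], [0, 0, 0, -0.012, 0, 0, 0], [0, 0, 0, -0.012, 0, 0, 0], [0, 0, 0, -0.012, 0, 0, 0], [0, 0, 0, -0.012, 0, 0, 0], [0, 0, 0, -0.008, 0, 0, 0], [0, 0, 0, 0, 0, 0, 0]]
  ]
}}

```text
t: 9.32
tcp_pos: [0.5638, -0.2852, 0.2323]
orientation: [[0.36, 0.933, 0.007], [0.933, -0.36, -0.002], [0.0, 0.007, -1.0]]
ft_force: [0.4, -0.1, -1.6]
gripper_width: 0.092
```

Run:
```python
from plan import *
st()
for r in plan([(.542,-.009,.225,11.5,20)],0.0): print(r)
```

```text
t 9.325 p [ 0.5638 -0.2852  0.2323] jaw -21.11 z [ 0.007 -0.002 -1.   ] F [ 0.4 -0.1 -1.6] w 0.092 q [-0.03  0.57  0.78  1.32 -0.4   1.41  0.36]
[0.0, 0.0125, -0.006, 0.0003, 0.0, 0.0, -1.6]
[0.0, 0.0127, -0.0056, 0.0003, 0.0, 0.0, -1.6]
[0.0, 0.0128, -0.0053, 0.0003, 0.0, 0.0, -1.6]
[0.0, 0.013, -0.0049, 0.0003, 0.0, 0.0, -1.6]
[0.0, 0.0131, -0.0045, 0.0003, 0.0, 0.0, -1.6]
[0.0, 0.0132, -0.0042, 0.0003, 0.0, 0.0, -1.6]
[0.0, 0.0133, -0.0038, 0.0003, 0.0, 0.0, -1.6]
[0.0, 0.0134, -0.0034, 0.0003, 0.0, 0.0, -1.6]
[0.0, 0.0135, -0.003, 0.0003, 0.0, 0.0, -1.6]
[0.0, 0.0136, -0.0026, 0.0004, 0.0, 0.0, -1.6]
[0.0, 0.0137, -0.0022, 0.0004, 0.0, 0.0, -1.6]
[0.0, 0.0137, -0.0019, 0.0004, 0.0, 0.0, -1.6]
[0.0, 0.0138, -0.0015, 0.0004, 0.0, 0.0, -1.6]
[0.0, 0.0138, -0.0011, 0.0004, 0.0, 0.0, -1.6]
[0.0, 0.0138, -0.0007, 0.0004, 0.0, 0.0, -1.6]
[0.0, 0.0139, -0.0003, 0.0004, 0.0, 0.0, -1.6]
[0.0, 0.0139, 0.0001, 0.0004, 0.0, 0.0, -1.6]
[0.0, 0.0138, 0.0005, 0.0004, 0.0, 0.0, -1.6]
[0.0, 0.0138, 0.0009, 0.0004, 0.0, 0.0, -1.6]
[0.0, 0.0138, 0.0013, 0.0004, 0.0, 0.0, -1.6]
```

>>> {"op": "arm_command", "data": {
  "commands": [
    [[0, 0.009, -0.004, 0, 0, 0, -1], [0, 0.012, -0.005, 0, 0, 0, -1.6], [0, 0.013, -0.005, 0, 0, 0, -1.6], [0, 0.013, -0.005, 0, 0, 0, -1.6], [0, 0.013, -0.005, 0, 0, 0, -1.6], [0, 0.013, -0.004, 0, 0, 0, -1.6], [0, 0.013, -0.004, 0, 0, 0, -1.6], [0, 0.013, -0.003, 0, 0, 0, -1.6], [0, 0.014, -0.003, 0, 0, 0, -1.6], [0, 0.014, -0.003, 0, 0, 0, -1.6], [0, 0.014, -0.002, 0, 0, 0, -1.6], [0, 0.014, -0.002, 0, 0, 0, -1.6]]
  ]
}}

```text
t: 10.82
tcp_pos: [0.5503, -0.1108, 0.2306]
orientation: [[0.02, 1.0, 0.004], [1.0, -0.02, 0.0], [0.001, 0.004, -1.0]]
ft_force: [-0.8, -0.0, -1.7]
gripper_width: 0.096
```

Run:
```python
from plan import *
st()
for r in plan([(.542,-.009,.225,11.5,9)],0.0): print(r)
```

```text
t 10.825 p [ 0.5503 -0.1108  0.2306] jaw -1.15 z [ 0.004  0.    -1.   ] F [-0.8 -0.  -1.7] w 0.096 q [-0.34  0.39  0.71  1.53 -0.27  1.31  0.38]
[0.0, 0.0113, -0.0011, 0.0006, 0.0, -0.0, -1.4]
[0.0, 0.0113, -0.0009, 0.0006, 0.0, -0.0, -1.4]
[0.0, 0.0113, -0.0006, 0.0006, 0.0, -0.0, -1.4]
[0.0, 0.0113, -0.0003, 0.0006, 0.0, -0.0, -1.4]
[0.0, 0.0113, -0.0, 0.0006, 0.0, -0.0, -1.4]
[0.0, 0.0113, 0.0002, 0.0006, 0.0, -0.0, -1.4]
[0.0, 0.0113, 0.0005, 0.0006, 0.0, -0.0, -1.4]
[0.0, 0.0113, 0.0008, 0.0006, 0.0, -0.0, -1.4]
[0.0, 0.0113, 0.0011, 0.0006, 0.0, -0.0, -1.4]
```

>>> {"op": "arm_command", "data": {
  "commands": [
    [[0, 0.011, -0.001, 0, 0, 0, -1.4], [0, 0.011, -0.001, 0, 0, 0, -1.4], [0, 0.011, -0.001, 0, 0, 0, -1.4], [0, 0.011, 0, 0, 0, 0, -1.4], [0, 0.011, 0, 0, 0, 0, -1.4], [0, 0.011, 0, 0, 0, 0, -1.4], [0, 0.01, 0, 0, 0, 0, -1.2], [0, 0.007, 0.001, 0, 0, 0, -1], [0, 0.004, 0, 0, 0, 0, -0.5], [0, 0, 0, 0, 0, 0, 0], [0, 0, 0, 0, 0, 0, 0]]
  ]
}}

```text
t: 12.2
tcp_pos: [0.5415, -0.0177, 0.2307]
orientation: [[-0.187, 0.982, 0.005], [0.982, 0.187, -0.0], [-0.001, 0.005, -1.0]]
ft_force: [-0.0, -0.4, -2.5]
gripper_width: 0.096
```

```bash
python3 look.py 5 top,side,wrist
python3 - <<'E'
from plan import *
for r in plan([(.542,-.009,.160,11.5,6)],0.0): print(r)
E
```

```text
t 12.2 p [ 0.5415 -0.0177  0.2307] jaw 10.79 z [ 0.005 -0.    -1.   ] F [-0.  -0.4 -2.5] w 0.096 q [-0.49  0.34  0.65  1.58 -0.21  1.29  0.38]
[0.0, 0.0014, 0.0003, 0.0118, 0.0, 0.0, -0.1]
[0.0, 0.0014, 0.0003, 0.0118, 0.0, 0.0, -0.1]
[0.0, 0.0014, 0.0003, 0.0118, 0.0, 0.0, -0.1]
[0.0, 0.0014, 0.0003, 0.0118, 0.0, 0.0, -0.1]
[0.0, 0.0014, 0.0003, 0.0118, 0.0, 0.0, -0.1]
[0.0, 0.0014, 0.0004, 0.0118, 0.0, 0.0, -0.1]
```

View pics/side5.png

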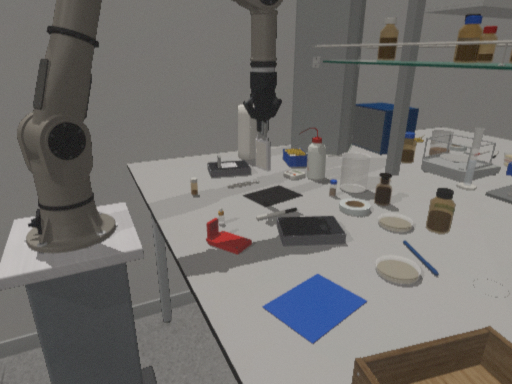

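View pics/wrist5.png

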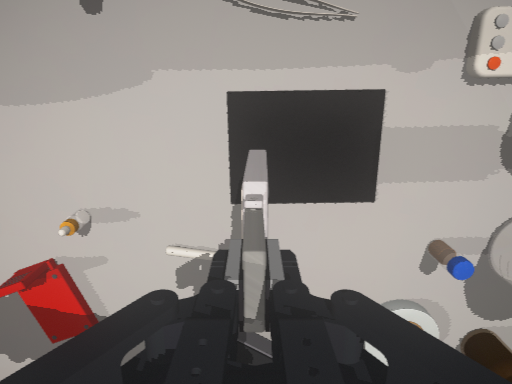

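Run:
```python
from h import *
c=load("wrist5.npz");crop(c["p"],215,80,395,215,4.4,"pics/c6.png")
g=c["p"].astype(int).sum(2);m=(g<110).astype(np.uint8)
for n in range(1): pass
P=np.array([px(c,u,v,.003) for u,v in [(227.5,91.5),(385,90),(376.5,203.5),(229.5,205.5)]]);print(P.mean(0))
for i in range(4):
    d=P[(i+1)%4]-P[i];print(i,np.hypot(*d[:2]).round(4),np.degrees(np.arctan2(d[1],d[0])).round(1))
```

```text
[0.59358412 0.00095447 0.003     ]
0 0.158 11.3
1 0.1209 -77.1
2 0.1632 -168.5
3 0.1215 100.4
```

View pics/c6.png

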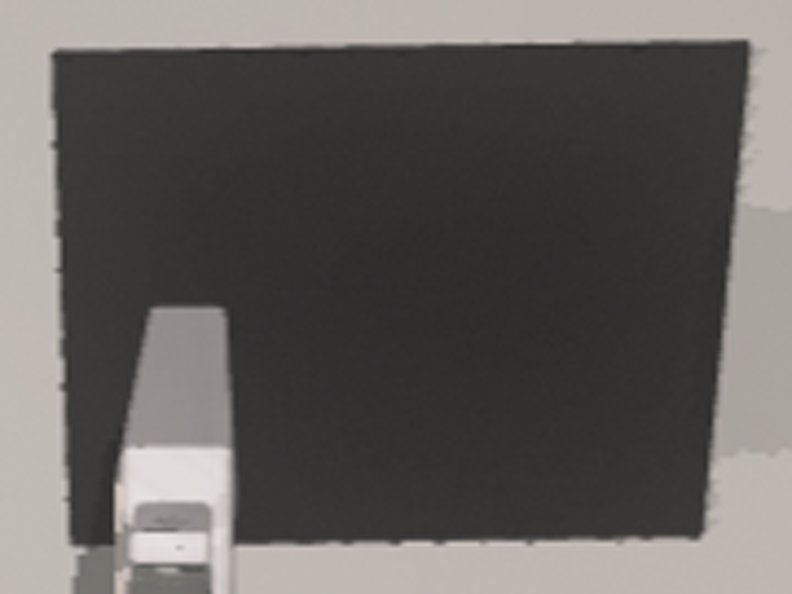

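>>> {"op": "arm_command", "data": {
  "commands": [
    [[0, 0.001, 0, 0.008, 0, 0, -0.1], [0, 0.002, 0.001, 0.012, 0, 0, -0.2], [0, 0.002, 0, 0.012, 0, 0, -0.2], [0, 0.002, 0, 0.012, 0, 0, -0.2], [0, 0.001, 0, 0.01, 0, 0, 0], [0, 0, 0, 0.006, 0, 0, 0], [0, 0, 0, 0, 0, 0, 0], [0, 0, 0, 0, 0, 0, 0]]
  ]
}}

```text
t: 13.35
tcp_pos: [0.5404, -0.0093, 0.1652]
orientation: [[-0.199, 0.98, 0.002], [0.98, 0.199, -0.001], [-0.001, 0.002, -1.0]]
ft_force: [-0.1, 0.5, -1.5]
gripper_width: 0.095
```

Run:
```python
from plan import *
st()
for r in plan([(.5425,-.0092,.132,11.5,4)],0.0): print(r)
```

```text
t 13.35 p [ 0.5404 -0.0093  0.1652] jaw 11.51 z [ 0.002 -0.001 -1.   ] F [-0.1  0.5 -1.5] w 0.095 q [-0.49  0.39  0.62  1.68 -0.25  1.15  0.41]
[0.0, -0.0001, 0.0005, 0.0083, 0.0, 0.0, 0.0]
[0.0, -0.0001, 0.0005, 0.0083, 0.0, 0.0, 0.0]
[0.0, -0.0001, 0.0005, 0.0083, 0.0, 0.0, 0.0]
[0.0, -0.0001, 0.0005, 0.0083, 0.0, 0.0, 0.0]
```

>>> {"op": "arm_command", "data": {
  "commands": [
    [[0, 0, 0.001, 0.008, 0, 0, 0], [0, 0, 0.001, 0.008, 0, 0, 0], [0, 0, 0.001, 0.008, 0, 0, 0], [0, 0, 0, 0.006, 0, 0, 0], [0, 0, 0, 0, 0, 0, 0], [0, 0, 0, 0, 0, 0, 0]]
  ]
}}

```text
t: 14.1
tcp_pos: [0.5442, -0.0088, 0.1335]
orientation: [[-0.199, 0.98, 0.003], [0.98, 0.199, -0.001], [-0.001, 0.003, -1.0]]
ft_force: [-0.1, 0.4, -2.2]
gripper_width: 0.096
```

```bash
python3 look.py 6 side "(205,110,325,210,6)"
```

```text
t 14.1 p [ 0.5442 -0.0088  0.1335] jaw 11.49 z [ 0.003 -0.001 -1.   ] F [-0.1  0.4 -2.2] w 0.096 q [-0.47  0.43  0.61  1.71 -0.28  1.08  0.43]
```

View pics/crop_side6.png

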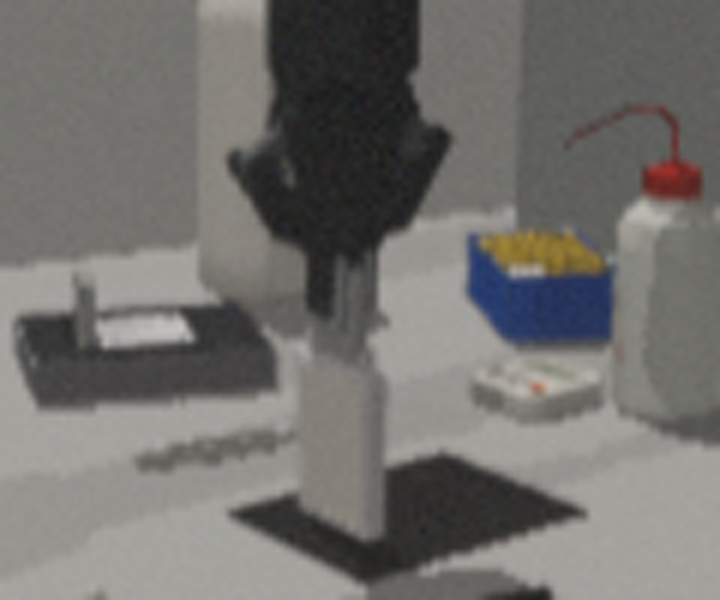

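>>> {"op": "arm_command", "data": {
  "commands": [
    [[0, 0, -0.001, 0.002, 0, 0, 0], [0, 0, -0.001, 0.002, 0, 0, 0], [0, 0, 0, 0.001, 0, 0, 0], [0, 0, 0, 0, 0, 0, 0]]
  ]
}}

```text
t: 14.65
tcp_pos: [0.5423, -0.0092, 0.1288]
orientation: [[-0.199, 0.98, 0.005], [0.98, 0.199, -0.0], [-0.001, 0.004, -1.0]]
ft_force: [-0.5, 0.2, -1.1]
gripper_width: 0.092
```

```bash
python3 -c "
from plan import *
st()"
```

```text
t 14.65 p [ 0.5423 -0.0092  0.1288] jaw 11.5 z [ 0.005 -0.    -1.   ] F [-0.5  0.2 -1.1] w 0.092 q [-0.47  0.43  0.61  1.72 -0.28  1.07  0.43]
```

>>> {"op": "arm_command", "data": {
  "commands": [
    [[0, 0, 0.002, 0.001, 0, 0, 0], [0, 0, 0.005, 0.0005, 0, 0, 0], [0, 0, 0.006, 0, 0, 0, 0], [0, 0, 0.006, 0.001, 0, 0, 0], [0, 0, 0.006, 0.001, 0, 0, 0], [0, 0, 0, 0, 0, 0, 0]]
  ]
}}

```text
t: 15.4
tcp_pos: [0.5711, -0.0035, 0.1268]
orientation: [[-0.2, 0.98, 0.01], [0.98, 0.2, 0.0], [-0.002, 0.009, -1.0]]
ft_force: [-0.3, 0.5, 0.2]
gripper_width: 0.096
```

```bash
python3 look.py 7 side "(205,110,325,210,6)"
cat > arc.py <<'E'
from plan import *
s=robot.observe();u=np.array([np.cos(np.radians(11.5)),np.sin(np.radians(11.5))])
c=np.array([.5935,.0012]);piv=c-.045*u;p=np.array(s["tcp_pos"])
X=((p[:2]-piv)@u)*1000;Z=(p[2]-.0284-.003)*1000
n=np.array([-u[1],u[0]]);print("lat",((p[:2]-piv)@n)*1000)
print("X,Z",X.round(1),Z.round(1),"r",np.hypot(X,Z).round(1),"want",np.hypot(97,7).round(1),"phi",np.degrees(np.arctan2(Z,X)-np.arctan2(7,97)).round(1))
E
python3 arc.py
```

```text
t 15.4 p [ 0.5711 -0.0035  0.1268] jaw 11.54 z [ 0.01  0.   -1.  ] F [-0.3  0.5  0.2] w 0.096 q [-0.45  0.49  0.6   1.65 -0.3   1.09  0.43]
lat -0.16578072404575342
X,Z 21.8 95.5 r 97.9 want 97.3 phi 73.0
```

View pics/crop_side7.png

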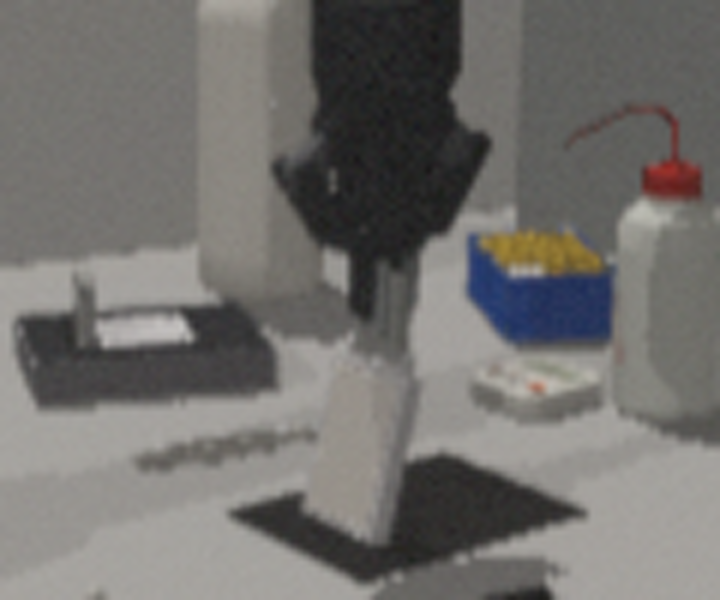

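>>> {"op": "arm_command", "data": {
  "commands": [
    [[0, 0, 0.005, 0.003, 0.1, 0, 0], [0, 0, 0.006, 0.003, 0.1, 0, 0], [0, 0, 0.006, 0.003, 0.1, 0, 0], [0, 0, 0.006, 0.003, 0.1, 0, 0], [0, 0, 0.006, 0.003, 0.1, 0, 0], [0, 0, 0.005, 0.004, 0.1, 0, 0], [0, 0, 0, 0, 0, 0, 0]]
  ]
}}

```text
t: 16.32
tcp_pos: [0.6099, 0.0044, 0.1089]
orientation: [[-0.2, 0.98, 0.006], [0.98, 0.2, -0.001], [-0.002, 0.006, -1.0]]
ft_force: [0.6, 0.3, 1.2]
gripper_width: 0.096
```

```bash
python3 look.py 8 side "(205,110,325,210,6)"; python3 arc.py
```

```text
t 16.325 p [0.6099 0.0044 0.1089] jaw 11.56 z [ 0.006 -0.001 -1.   ] F [0.6 0.3 1.2] w 0.096 q [-0.42  0.58  0.58  1.55 -0.34  1.1   0.43]
lat -0.17779994722586437
X,Z 61.3 77.6 r 98.9 want 97.3 phi 47.6
```

View pics/crop_side8.png

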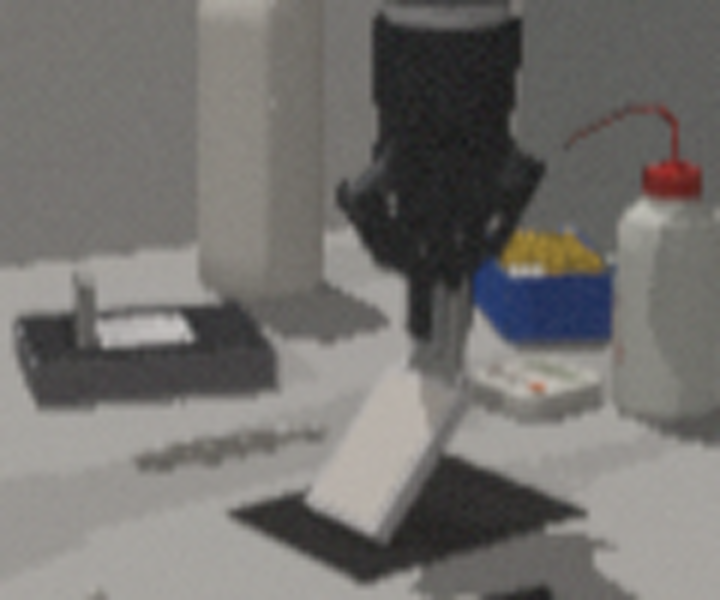

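>>> {"op": "arm_command", "data": {
  "commands": [
    [[0, 0, 0.002, 0.004, 0, 0, 0], [0, 0, 0.003, 0.005, 0, 0, 0], [0, 0, 0.004, 0.005, 0, 0, 0], [0, 0, 0.004, 0.005, 0, 0, 0], [0, 0, 0.004, 0.005, 0, 0, 0], [0, 0, 0.003, 0.005, 0, 0, 0], [0, 0, 0, 0, 0, 0, 0]]
  ]
}}

```text
t: 17.25
tcp_pos: [0.6276, 0.0078, 0.0757]
orientation: [[-0.199, 0.98, -0.001], [0.98, 0.199, -0.002], [-0.001, -0.001, -1.0]]
ft_force: [-0.0, -0.6, -1.8]
gripper_width: 0.094
```

```bash
python3 look.py 9 side "(205,110,325,210,6)"; python3 arc.py
```

```text
t 17.25 p [0.6276 0.0078 0.0757] jaw 11.5 z [-0.001 -0.002 -1.   ] F [-0.  -0.6 -1.8] w 0.094 q [-0.4   0.65  0.55  1.52 -0.37  1.07  0.44]
lat -0.3593500855205307
X,Z 79.6 44.6 r 91.3 want 97.3 phi 25.1
```

View pics/crop_side9.png

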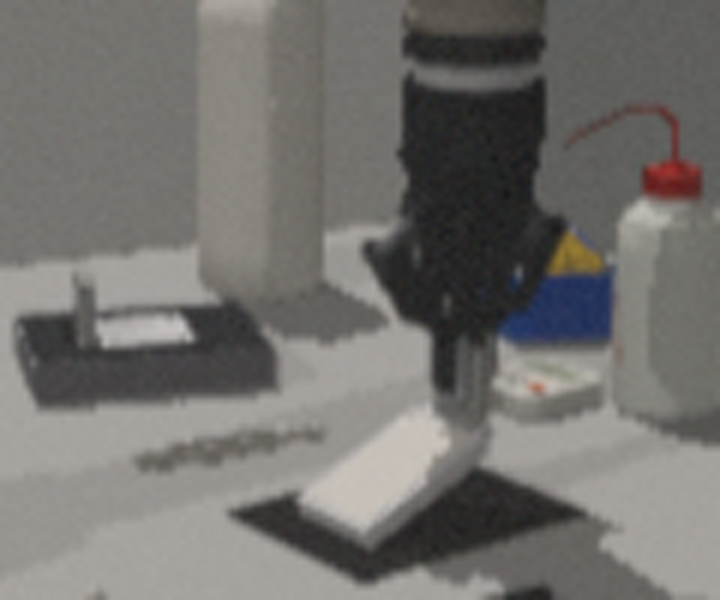

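>>> {"op": "arm_command", "data": {
  "commands": [
    [[0, 0, 0.004, 0, 0, 0, 0], [0, 0, 0.004, 0.001, 0, 0, 0], [0, 0, 0.003, 0.003, 0, 0, 0], [0, 0, 0.002, 0.004, 0, 0, 0], [0, 0, 0.002, 0.005, 0, 0, 0], [0, 0, 0.001, 0.004, 0, 0, 0], [0, 0, 0, 0, 0, 0, 0]]
  ]
}}

```text
t: 18.18
tcp_pos: [0.6432, 0.0108, 0.0574]
orientation: [[-0.199, 0.98, -0.003], [0.98, 0.199, -0.002], [-0.001, -0.003, -1.0]]
ft_force: [-0.2, 0.4, -2.0]
gripper_width: 0.097
```

```bash
python3 look.py 10 side "(205,110,325,210,6)"; python3 arc.py
```

```text
t 18.175 p [0.6432 0.0108 0.0574] jaw 11.48 z [-0.003 -0.002 -1.   ] F [-0.2  0.4 -2. ] w 0.097 q [-0.39  0.7   0.54  1.48 -0.39  1.07  0.44]
lat -0.4705149815893765
X,Z 95.5 26.1 r 99.0 want 97.3 phi 11.2
```

View pics/crop_side10.png

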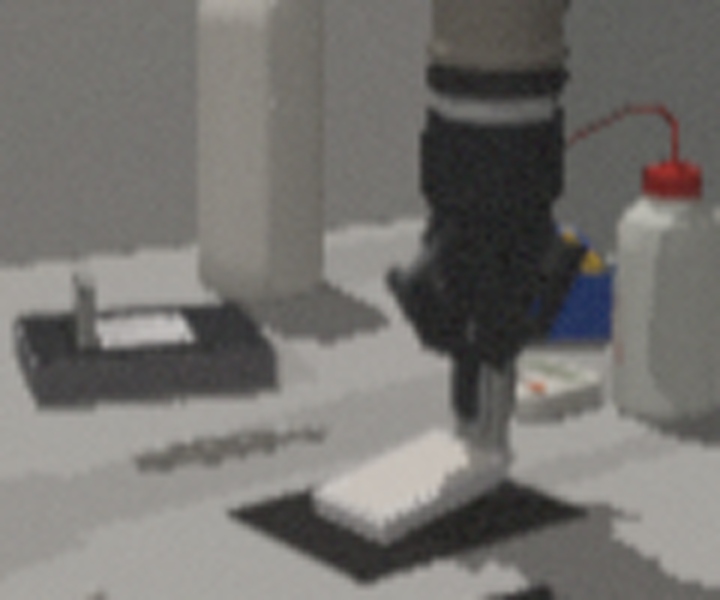

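>>> {"op": "arm_command", "data": {
  "commands": [
    [[0, 0, 0.001, 0.003, 0, 0, 0], [0, 0, 0.001, 0.004, 0, 0, 0], [0, 0, 0, 0.004, 0, 0, 0], [0, 0, 0, 0.003, 0, 0, 0], [0, 0, 0, 0.001, 0, 0, 0], [0, 0, 0, 0, 0, 0, 0]]
  ]
}}

```text
t: 18.98
tcp_pos: [0.6457, 0.0113, 0.0419]
orientation: [[-0.199, 0.98, -0.002], [0.98, 0.199, -0.002], [-0.001, -0.002, -1.0]]
ft_force: [-0.2, 1.4, -1.5]
gripper_width: 0.095
```

```bash
python3 look.py 11 side "(205,110,325,210,6)"; python3 arc.py
```

```text
t 18.975 p [0.6457 0.0113 0.0419] jaw 11.47 z [-0.002 -0.002 -1.   ] F [-0.2  1.4 -1.5] w 0.095 q [-0.38  0.72  0.53  1.49 -0.4   1.04  0.45]
lat -0.5524108073280813
X,Z 98.1 10.6 r 98.7 want 97.3 phi 2.0
```

View pics/crop_side11.png

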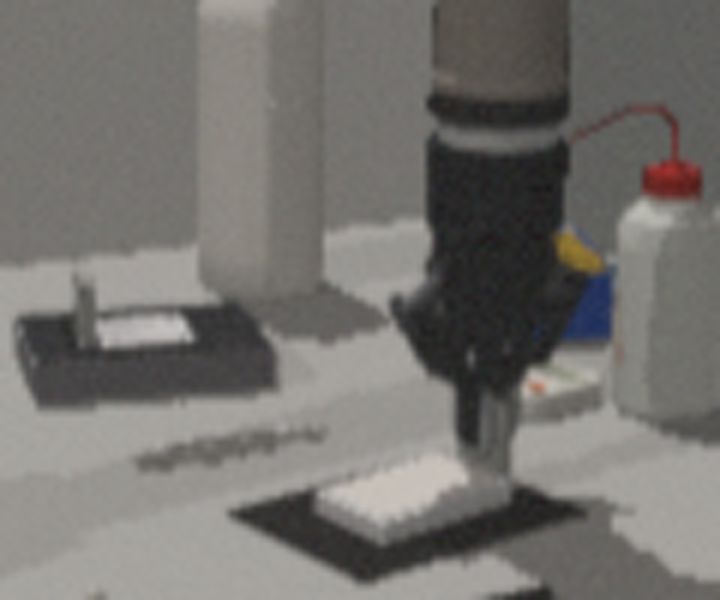

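Nearly flat; 3–4 mm to go, checking force.

>>> {"op": "arm_command", "data": {
  "commands": [
    [[0, 0, 0, 0.002, 0, 0, 0], [0, 0, 0, 0.001, 0, 0, 0], [0, 0, 0, 0.0005, 0, 0, 0], [0, 0, 0, 0, 0, 0, 0]]
  ]
}}

```text
t: 19.52
tcp_pos: [0.6459, 0.0113, 0.0386]
orientation: [[-0.199, 0.98, -0.001], [0.98, 0.199, -0.001], [-0.001, -0.001, -1.0]]
ft_force: [-0.1, 1.0, -1.4]
gripper_width: 0.094
```

```bash
python3 look.py 12 top,side,wrist; python3 arc.py
```

```text
t 19.525 p [0.6459 0.0113 0.0386] jaw 11.47 z [-0.001 -0.001 -1.   ] F [-0.1  1.  -1.4] w 0.094 q [-0.38  0.73  0.53  1.49 -0.4   1.03  0.45]
lat -0.5453438673839527
X,Z 98.4 7.2 r 98.6 want 97.3 phi 0.1
```

View pics/wrist12.png

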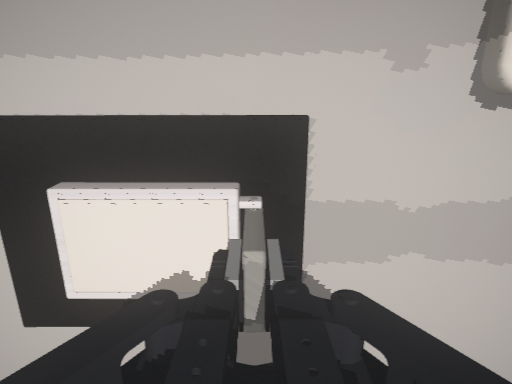

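>>> {"op": "arm_command", "data": {
  "commands": [
    [[0, 0, -0.001, 0.0005, 0, 0, 0], [0, 0, 0, 0.0005, 0, 0, 0], [0, 0, 0, 0, 0, 0, 0]]
  ]
}}

```text
t: 20.05
tcp_pos: [0.6454, 0.0112, 0.0384]
orientation: [[-0.199, 0.98, 0.0], [0.98, 0.199, -0.001], [-0.001, 0.0, -1.0]]
ft_force: [0.3, 0.5, -0.9]
gripper_width: 0.094
```

```bash
python3 arc.py; python3 -c "
from plan import *
st()"
```

```text
lat -0.5631210084514416
X,Z 97.9 7.0 r 98.1 want 97.3 phi -0.0
t 20.05 p [0.6454 0.0112 0.0384] jaw 11.47 z [ 0.    -0.001 -1.   ] F [ 0.3  0.5 -0.9] w 0.094 q [-0.38  0.73  0.53  1.49 -0.4   1.03  0.45]
```

>>> {"op": "arm_command", "data": {
  "commands": [
    [[0, 0, 0, 0.0005, 0, 0, 0], [0, 0, 0, 0.0005, 0, 0, 0], [0.011, 0, 0, 0, 0, 0, 0], [0.015, 0, 0, 0, 0, 0, 0], [0.02, 0, 0, 0, 0, 0, 0], [0.03, 0, 0, 0, 0, 0, 0], [0.035, 0, 0, 0, 0, 0, 0], [0.035, 0, 0, 0, 0, 0, 0]]
  ],
  "squeeze": 20
}}

```text
t: 21.05
tcp_pos: [0.645, 0.0109, 0.037]
orientation: [[-0.199, 0.98, -0.001], [0.98, 0.199, -0.002], [-0.001, -0.001, -1.0]]
ft_force: [0.2, 0.6, 0.1]
gripper_width: 0.408
```

```bash
python3 look.py 13 wrist,side
```

```text
t 21.05 p [0.645  0.0109 0.037 ] jaw 11.47 z [-0.001 -0.002 -1.   ] F [0.2 0.6 0.1] w 0.408 q [-0.38  0.73  0.53  1.49 -0.4   1.03  0.45]
```

View pics/wrist13.png

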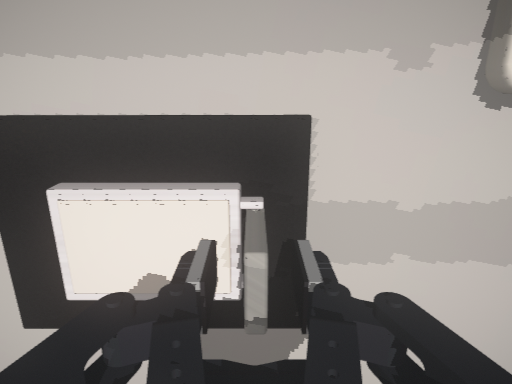

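Released with the tab upright between the fingers at (256,270). Rise straight up.

>>> {"op": "arm_command", "data": {
  "commands": [
    [[0.035, 0, 0, -0.005, 0, 0, 0], [0.035, 0, 0, -0.008, 0, 0, 0], [0.035, 0, 0, -0.01, 0, 0, 0], [0.035, 0, 0, -0.015, 0, 0, 0], [0.035, 0, 0, -0.02, 0, 0, 0], [0.035, 0, 0, -0.03, 0, 0, 0], [0.035, 0, -0.02, -0.03, 0, 0, 0], [0.035, 0, -0.03, -0.02, 0, 0, 0], [0.035, 0, -0.03, 0, 0, 0, 0], [0.035, 0, -0.01, 0, 0, 0, 0], [0.035, 0, 0, 0, 0, 0, 0]]
  ]
}}

```text
t: 22.52
tcp_pos: [0.5582, -0.008, 0.1895]
orientation: [[-0.198, 0.98, 0.012], [0.98, 0.198, -0.0], [-0.003, 0.012, -1.0]]
ft_force: [0.2, 0.6, -0.0]
gripper_width: 0.411
```

```bash
python3 look.py 14 wrist,side,top
python3 - <<'E'
from h import *
crop(load("side14.npz")["p"],205,140,325,230,6,"pics/c7.png")
E
```

```text
t 22.525 p [ 0.5582 -0.008   0.1895] jaw 11.45 z [ 0.012 -0.    -1.   ] F [ 0.2  0.6 -0. ] w 0.411 q [-0.48  0.4   0.63  1.61 -0.25  1.2   0.4 ]
```

View pics/wrist14.png

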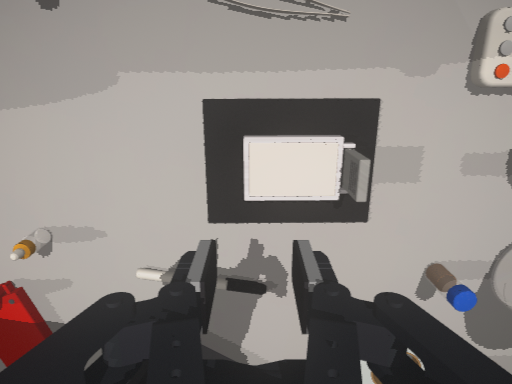

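View pics/c7.png

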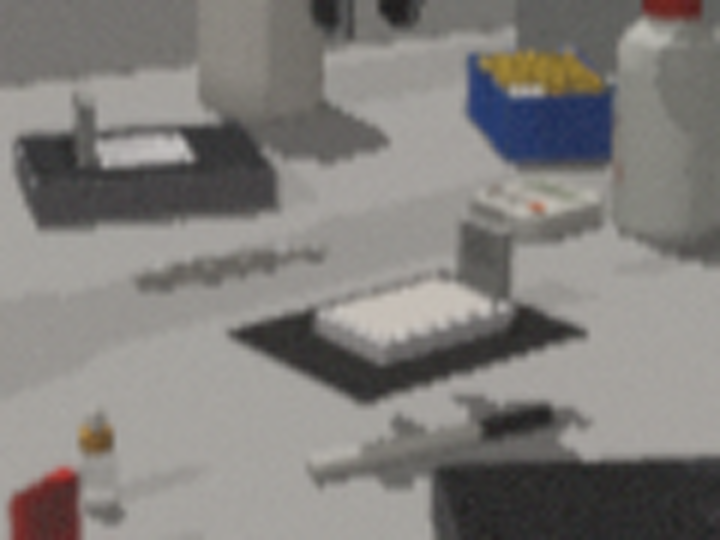

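Run:
```python
from h import *
c=load("wrist14.npz");crop(c["p"],195,90,390,230,4,"pics/c8.png")
```

```text
(no output)
```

View pics/c8.png

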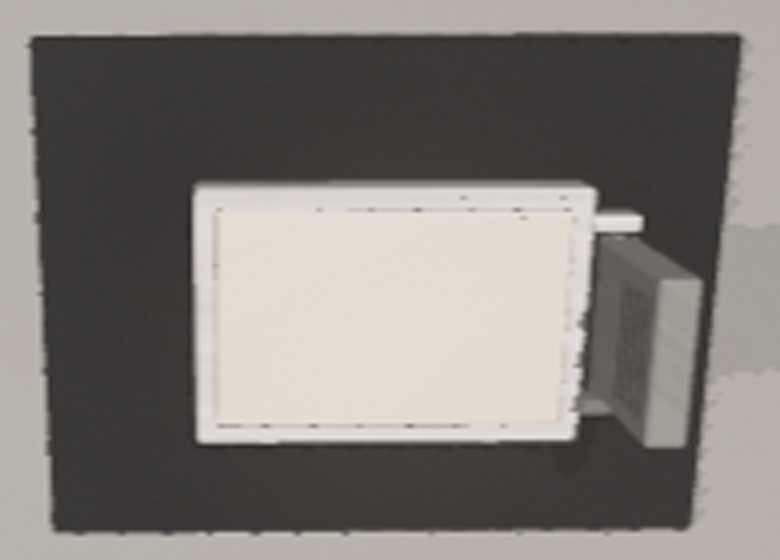

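Run:
```python
from h import *
c=load("wrist14.npz")
def f(L,z):
    P=np.array([px(c,(x+.5)/4-.5+195,(y+.5)/4-.5+90,z) for x,y in L]);print(P.mean(0).round(4))
    for i in range(4):
        d=P[(i+1)%4]-P[i];print(i,np.hypot(*d[:2]).round(4),np.degrees(np.arctan2(d[1],d[0])).round(1))
    return P
f([(32,36),(741,35),(690,529),(55,531)],.003)
f([(195,190),(595,190),(575,438),(198,441)],.017)
d=c["d"];K=c["intrinsics"]
for u,v in [(255,145),(330,145),(255,190),(325,190),(292,168)]:
    q=np.linalg.inv(K)@np.array([u,v,1])*d[v,u];print((c["R"].T@(q-c["t"])).round(4))
from station import robot
s=robot.observe();print(s["t"],s["ft_force"])
```

```text
[0.5929 0.0024 0.003 ]
0 0.1585 11.4
1 0.1195 -78.3
2 0.1588 -168.7
3 0.1191 101.5
[0.5942 0.0008 0.017 ]
0 0.0884 11.3
1 0.058 -78.7
2 0.0882 -168.4
3 0.0585 101.5
[0.5565 0.016  0.0181]
[0.622  0.0289 0.0172]
[ 0.5648 -0.025   0.0176]
[ 0.6288 -0.0128  0.0163]
[0.5936 0.0019 0.0172]
22.675 [-0.06655031 -0.33374926 -0.46174934]
```

```bash
python3 -c "
from station import robot
print(robot.hand_in())"
```

```text
the job is handed in; nothing more can be done
None
```

The oblong tile is lying flat and white face up in the middle of the black pad, and the job was handed in at about 22.7 s. I lifted it by its tab so that the tabbed edge rose first. Its far edge went down on the pad, then I laid the tile over and let go once it was flat.

**Position:** in the wrist camera, the tile's centre is about 2 mm from the pad's centre. Its long side is within about 0.1° of the pad's long side.

**Flatness:** depth readings on the white face were 16 to 18 mm, against an expected 17 mm.

**Clear of the robot:** the tab stands upright at the far end of the tile. The gripper is about 15 cm above the tile, touching nothing.

**Other items:** in the side camera the square tile is still in its foam. I didn't touch the red or blue look-alikes.

**One deviation:** while laying the tile down, its far edge slid back about 6 mm. I pulled it forward again before it was flat. The other checks agreed to within about 2 mm.

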